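Unlock and open the receipt printer for a new roll

TASK

The receipt printer has run out of paper: open it for a new roll. Slide the small blue lock, recessed in the slot of its sloping front panel, fully across to the right until the cover springs ajar, then swing the cover up and right back until it stays open by itself. Leave the lock at the right end of its slot, and do not shift the spare paper roll or the button tin.

Things in the scene. Friction and masses are not known exactly. Their poses are not given: they have to be found in the camera images.
- receipt_printer: white receipt printer with a charcoal cover, 150 (x) x 130 (y) x 100 mm, fixed to the desk. Origin: centre of its underside; x to its back, y to its left as seen from its front, z up. The front panel slopes at 30 deg to the level, rising to the back, with the slot in it; the paper well behind it holds the empty core. A monitor stands to the right of it, button drawers to its left.
- slot_mouth (a point): middle of the slot's mouth, at the panel's face, 43 mm before and 67.5 mm above the printer's origin. x up the slope, y along the slot to the left, z out of the panel (30 deg from vertical, leaning to the front). Slot: 76 mm long (y), 30 mm wide (x), 8.5 mm deep, black. While locked, its left part is free for a fingertip: 44 mm long, centred at y = +16 mm; 16 mm are free on the right.
- latch (a joint): travel of the blue lock along the slot to the right (printer's -y), m: 0 locked (starts at 0 to 0.002), 0.016 at its end stop, unlocked. It needs about 2 to 4 N, has no spring and stays where it is left. Its hidden bolt frees the cover's hook at about 0.012.
- latch_face (a point): middle of the lock's left side face, the one to push, 3 mm under its top; moves with the lock; axes as slot_mouth. The lock fills the slot's width: 29 mm wide, 16 mm long along the slot, 7 mm high, ridged, its top 1 mm below the panel's face. A red mark shows to its right while locked, a green one to its left when unlocked.
- cover (a joint): angle of the cover, rad: 0 shut, 1.87 at its back stop. Locked it cannot open. Once freed, a spring leaf lifts it to about 0.36 and it rests there; from there it swings freely (130 g), falls back to 0.36 if let go before upright (1.57), and stays open by its weight beyond.
- cover_lip (a point): middle of the cover's front lower edge, 82 mm before the hinge and 4.5 mm below it when shut; moves with the cover. Cover: 128 mm wide (y), 11 mm thick, flat beneath. Ajar, this edge stands about 30 mm above the panel's top edge: room for shut fingertips leaning 35 to 45 deg, fingers to the back. A steel hook hangs 40 mm below the middle of the lip (y within 6 mm): lift beside it.
- cover_hinge (a point): middle of the cover's hinge axis, which runs along the printer's y; on the printer, 66 mm behind and 93 mm above its origin. The cover turns up and to the back about it.
- roll_center (a point): centre of the spare paper roll, white, 53 mm across, 57 mm tall, standing loose on the desk to the left of the printer's front; not to be shifted.
- tin_center (a point): centre of the button tin, teal lid, 63 mm across, 32 mm tall, standing loose on the desk before the printer; not to be shifted.

How it is judged:
By the outcome, as a careful person would: the job done as asked, in the order asked, and still so for the second after the job is handed in, with the robot touching nothing.
It also fails if it takes over 48 s, if anything falls off the work surface, if the arm or the gripper's body presses on something with over 40 N, if the wrist force passes 120 N, or if a joint passes its speed limit or range.

ROBOT

A 7-joint arm with a two-finger parallel gripper is mounted at the origin on a cart in front of the work surface, level with it; the furniture and walls round the work are solid. World frame = base frame: x ahead of the robot, y to its left, z up, the work surface at z = 0. Lengths are in m, angles in rad, forces in N, time in s.
With the tool pointing down it reaches from about 0.35 to 0.9 m from the base axis. Payload 19.9 kg.
Tool frame: the origin (TCP) lies midway between the tips of the shut fingers; the grasp point (between the pads) lies 19 mm behind it; z points along the fingers, y is the direction in which the jaws open and shut (so a half turn about z gives the same grasp; the last joint's range is limited). The gripper opens to 94 mm and grips with 3 to 60 N. Pads are 16 mm wide; open, the fingers measure 119 mm over their backs; the gripper's body (75 mm by 177 mm) begins 78 mm behind the grasp point.
Start: joints at [1.129, 0.417, -0.01, 1.614, 0.005, 1.111, -0.053], TCP at [0.243, -0.576, 0.205] pointing down, gripper open.
Joint ranges: [-2.81, 2.81], [-0.39, 2.02], [-1.27, 1.25], [0.06, 2.57], [-1.19, 4.33], [0.19, 2], [-2.82, 2.82]. Speed limits (rad/s): [1.89, 1.89, 2.39, 2.39, 3.01, 3.01, 3.01].

INTERFACE

Orientations are given as a unit quaternion [x, y, z, w].
In Python, from plant import ctrl, snapshot, search_frame, silhouettes gives the robot as it stands.
- The arm moves only by the tool jog_arm, never from a script. Its argument "series" is a list of rows, each an object of numbers: "dx", "dy", "dz": the shift along the tool's x, y, z in m; "wx", "wy", "wz": the turn, a rotation vector about the tool's x, y, z in rad; "fingers": the finger opening in m, from 0 to 0.094. In form: [{"dx": .., "dy": .., "dz": .., "wx": .., "wy": .., "wz": .., "fingers": ..}, ...]. A call has 1 to 20 rows; each row shifts and turns the commanded pose from where the row before left it, along the tool's axes as they then stand; what a row does not reach is not made up. A row lasts 1/8 s, in which the tool goes at most 62.5 mm and 10.7 degrees, less where a joint would pass 70% of its speed; a pose out of reach is approached as far as the arm can. A call with a gripper value outside its range is refused whole. The fingers move at their own pace and stop on an object; "grip_force" is the grip in N (left out, the last holds). Time passes only in rows, so rows that do not move let the fingers close. It gives the time, the measured TCP pose, the force and the opening at its end, in the units of the state.
- ctrl.state(): the state, without advancing time (a new reading comes with each control period).
- snapshot(name): name is "side" or "top"; returns a dict with "pixels" (480x640x3 uint8, blue, green, red), "fx", "fy", "cx", "cy" (pixels), "T" (4x4, takes a point from camera to world coordinates). Camera axes: x right, y down, z forward; pixel columns grow to the right and rows downward; lengths in m; the calibration is good to about 2 mm. A picture is of the moment at which its call begins. There is no depth.
- ctrl.job_done(): hands the job in, once; it reports no verdict.
Trained networks look in a picture, given as the dict that the camera call returned (one of the last four; its "shot" number tells which), for a name from the list of things; names that differ only in an ending like _2 or _b are one class to them, and where a whole thing is asked for, a point or a joint stands for the part that bears it (a point fixed in the world has none). Each returns a list of dicts, best first, with "score" (0 to 1); they miss things now and then, are a little off and sometimes report something else, mostly with a low value. They report only what shows in the picture. A call takes as long as a camera call.
- search_frame(picture, target): "point" ([x, y, z] in m, in world coordinates, good to about 4 mm: the middle of the surface that is visible of it).
- silhouettes(picture, target): "pixels" (480x640 bool, what is visible of it).
The state is a dict: "t": time; "qpos": joint angles; "dq": joint speeds; "joint_efforts": joint torques, N m; "ee_pos": TCP position; "ee_rot": TCP orientation; "force": force on the tool from outside, world axes, zero at the start; "torque": the same for the moment, N m; "opening": finger opening in m.
Only numpy, scipy, OpenCV 4.12 (cv2) and the standard library are available. Lean on these libraries where they do the work, as an engineer would, in place of code of your own. Each camera call takes 0.05 s, during which the arm holds its last target. There are 200 camera calls.

## Working session

There is one attempt and no reset: what is moved stays moved. The work goes in short steps, Python scripts to look and compute and a tool call to move; the robot and the scene stay as the last step left them, time stands still between calls to the robot, and variables do not carry over. Pictures are saved under pics/ and viewed, about 8 in all and at most 12, crops included, and the job is handed in when it is done.

Besides the shell and the picture viewer there is one more tool, called after "Call:" as name([rows], argument=value, ...), one row to a line, values as JSON. jog_arm: Moves the arm, as the interface text tells. Its arguments: {"type":"object","properties":{"series":{"type":"array","items":{"type":"object","properties":{"dx":{"type":"number"},"dy":{"type":"number"},"dz":{"type":"number"},"wx":{"type":"number"},"wy":{"type":"number"},"wz":{"type":"number"},"fingers":{"type":"number"}}}},"grip_force":{"type":"number"}},"required":["series"]}

```bash
mkdir -p pics; ls; python3 - <<'E'
from plant import ctrl,snapshot,search_frame,silhouettes
import cv2,numpy as np
s=ctrl.state();print(s)
for n in("side","top"):
    p=snapshot(n);cv2.imwrite(f"pics/{n}0.png",p["pixels"]);print(n,p["fx"],p["cx"],p["cy"],np.round(p["T"],4).tolist())
    for t in("receipt_printer","latch","latch_face","cover","cover_lip","cover_hinge","slot_mouth","roll_center","tin_center"):
        try:
            print(t,[(np.round(d["point"],4).tolist(),round(d["score"],2)) for d in search_frame(p,t)[:2]])
        except Exception as e: print(t,e)
E
```

```text
pics
{'t': 0.0, 'qpos': array([ 1.12949518,  0.41799146, -0.01031043,  1.61418186,  0.00470814,
        1.11069849, -0.05296956]), 'dq': array([-2.41535768e-03,  9.01052979e-05,  2.02753640e-04,  3.98718995e-04,
       -1.59289433e-04,  4.44027088e-04, -1.45430283e-03]), 'joint_efforts': array([ 1.70736994e-04, -8.51249313e+01,  6.39081728e-01, -4.25986183e+01,
       -4.87773155e-02,  1.87211955e-02,  1.78347595e-04]), 'ee_pos': array([ 0.24311152, -0.57536076,  0.20481112]), 'ee_rot': array([ 9.80081254e-01,  1.98595923e-01, -1.71874530e-04, -6.03735412e-04]), 'force': array([ 0.06778423, -0.12676709,  0.04999079]), 'torque': array([-0.01336491,  0.00579565, -0.02636513]), 'opening': 0.09389093464414082}
side 496.2789778246987 320.2365876181894 240.0480390666308 [[-0.9995, -0.009, 0.0317, 0.4888], [-0.0275, 0.7579, -0.6518, 0.3696], [-0.0182, -0.6523, -0.7577, 0.7458], [0.0, 0.0, 0.0, 1.0]]
receipt_printer [([0.5778, -0.1771, 0.0775], 0.97)]
latch [([0.5418, -0.1739, 0.0632], 0.46)]
latch_face [([0.5382, -0.1779, 0.0664], 0.58)]
cover [([0.5939, -0.2123, 0.102], 0.87), ([0.5749, -0
[... 298 characters left out ...]
9, -0.3051, 0.0357], 0.81)]
top 476.1741642307129 317.14366279518595 241.425994756857 [[0.0162, -0.9903, 0.1378, 0.4071], [-0.9999, -0.0155, 0.0059, -0.1524], [-0.0037, -0.1379, -0.9904, 0.9278], [0.0, 0.0, 0.0, 1.0]]
receipt_printer [([0.5726, -0.203, 0.1013], 0.55)]
latch [([0.5387, -0.1776, 0.0666], 0.67)]
latch_face [([0.389, -0.3191, 0.0313], 0.66), ([0.4338, -0.0118, 0.058], 0.65)]
cover [([0.5916, -0.2184, 0.1038], 0.66)]
cover_lip [([0.592, -0.2192, 0.1027], 0.62)]
cover_hinge [([0.5635, -0.1967, 0.1014], 0.73)]
slot_mouth [([0.5758, -0.2027, 0.0987], 0.64)]
roll_center [([0.4306, -0.0147, 0.0583], 0.88), ([0.5916, -0.218, 0.1014], 0.52)]
tin_center [([0.3861, -0.319, 0.0323], 0.98)]
```

```bash
python3 - <<'E'
import cv2,numpy as np
a=cv2.imread("pics/top0.png");b=cv2.imread("pics/side0.png")
c=np.hstack([cv2.resize(a,(400,300)),cv2.resize(b,(400,300))])
# crop around printer in top: 2.5x
t=a[100:300,260:460];s=b[130:330,130:330]
cv2.imwrite("pics/c1.png",np.vstack([c[:,:],np.hstack([cv2.resize(t,(400,300)),cv2.resize(s,(400,300))])]))
E
```

```text
(no output)
```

View pics/c1.png

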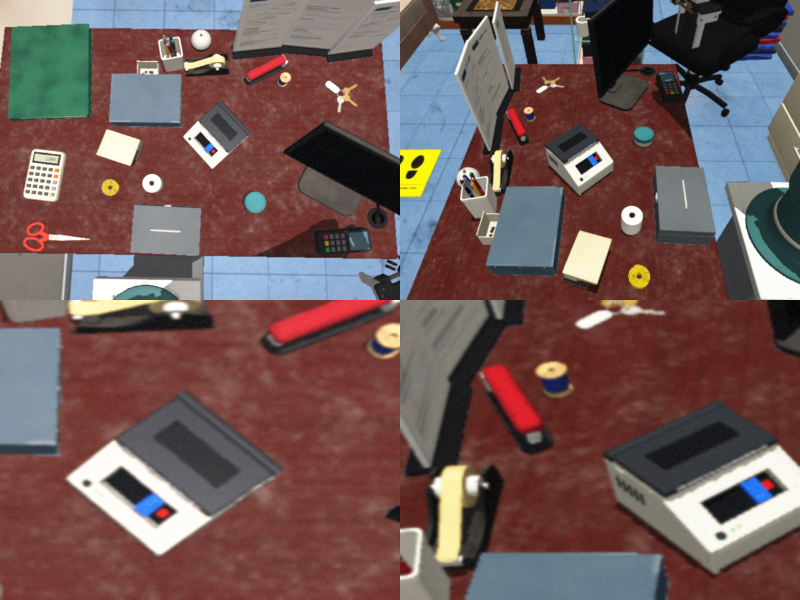

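The top view shows the printer turned about -35 deg (slot near full-res pixel (330,228)). The lock is blue with red showing to its right, so it's locked. The tin and roll stand well clear of it. Next I'll fit the pose.

```bash
cat > h.py <<'E'
from plant import ctrl,snapshot,search_frame,silhouettes
import cv2,numpy as np
from scipy.optimize import minimize
from scipy.spatial.transform import Rotation as R
def proj(p,P):
    T=p["T"];c=(np.atleast_2d(P)-T[:3,3])@T[:3,:3]
    return np.c_[p["fx"]*c[:,0]/c[:,2]+p["cx"],p["fy"]*c[:,1]/c[:,2]+p["cy"]]
def bluec(p,roi=None):
    h=cv2.cvtColor(p["pixels"],cv2.COLOR_BGR2HSV)
    m=cv2.inRange(h,(100,150,120),(125,255,255))
    return m
def w(pose,P):
    x,y,a=pose;c,s=np.cos(a),np.sin(a);P=np.atleast_2d(P)
    return P@np.array([[c,s,0],[-s,c,0],[0,0,1]])+[x,y,0]
def slot(P): # slot frame -> printer frame
    A=np.radians(30);c,s=np.cos(A),np.sin(A)
    return np.atleast_2d(P)@np.array([[c,0,s],[0,1,0],[-s,0,c]])+[-.043,0,.0675]
E
python3 - <<'E'
from h import *
ps=[];ms=[];bs=[]
prof=[(-75,0),(-75,49),(-16,99.5),(72,99.5),(75,0)]
V=np.array([(x,y,z) for x,z in prof for y in(-65,65)])/1e3
for n in("side","top"):
    p=snapshot(n);d=silhouettes(p,"receipt_printer")
    m=d[0]["pixels"];print(n,d[0]["score"],m.sum())
    ex=proj(p,[.54,-.176,.065])[0]
    k,l,st,ce=cv2.connectedComponentsWithStats(bluec(p))
    i=min(range(1,k),key=lambda i:np.hypot(*(ce[i]-ex)) if st[i,4]>10 else 1e9)
    print("blue",ce[i],st[i])
    ps.append(p);ms.append(m);bs.append(ce[i])
def cost(q,full=False):
    c=[]
    for p,m,b in zip(ps,ms,bs):
        hull=cv2.convexHull(proj(p,w(q,V)).astype(np.float32))
        im=np.zeros((480*4,640*4),np.uint8);cv2.fillConvexPoly(im,np.round(hull*4+1.5).astype(np.int32),255)
        r=cv2.resize(im,(640,480),interpolation=cv2.INTER_AREA)/255.
        iou=np.minimum(r,m).sum()/np.maximum(r,m).sum()
        e=np.linalg.norm(proj(p,w(q,slot([0,-.0145,-.001])))-b)
        c.append((1-iou,e))
    c=np.array(c)
    return c if full else c[:,0].sum()*1+0.005*(c[:,1]**2).sum()
best=min((minimize(cost,[.575,-.19,a],method="Nelder-Mead",options=dict(initial_simplex=[[.575,-.19,a],[.59,-.19,a],[.575,-.175,a],[.575,-.19,a+.15]])) for a in(-.5,-.7,-.9)),key=lambda r:r.fun)
print(best.x,best.fun,cost(best.x,True))
np.save("pose.npy",best.x)
q=best.x
for nm,P in dict(mouth=slot([0,0,0]),face=slot([0,-.006,-.004]),lip=[-.016,0,.0885],hinge=[.066,0,.093]).items():print(nm,w(q,P))
o=[]
for p in ps:
    im=cv2.resize(p["pixels"],None,fx=4,fy=4)
    segs=[V[[0,2,4,6,8]],V[[1,3,5,7,9]],slot(np.array([[15,38,0],[-15,38,0],[-15,-38,0],[15,-38,0],[15,38,0]])/1e3),slot(np.array([[14.5,-6,-1],[-14.5,-6,-1],[-14.5,-22,-1],[14.5,-22,-1],[14.5,-6,-1]])/1e3),np.array([[-.016,.064,.0885],[-.016,-.064,.0885]])]
    for s in segs: cv2.polylines(im,[np.round(proj(p,w(q,s))*4+1.5).astype(np.int32)],False,(0,255,255),1)
    c=proj(p,w(q,[0,0,.06]))[0]*4;x,y=c.astype(int);o.append(im[y-240:y+240,x-200:x+200])
cv2.imwrite("pics/c2.png",np.hstack(o))
E
```

```text
side 0.77 7559
blue [307.46308725 256.3557047 ] [300 248  16  18 149]
top 0.98 6117
blue [334.2734375 236.2109375] [328 229  14  15 128]
[ 0.576929   -0.20016527 -0.83123516] 0.10962331479025221 [[0.05732892 1.05949165]
 [0.04626948 0.28715661]]
mouth [[ 0.54794856 -0.1683984   0.0675    ]]
face [[ 0.5448639  -0.17391971  0.0640359 ]]
lip [[ 0.56614558 -0.18834504  0.0885    ]]
hinge [[ 0.62141061 -0.24892371  0.093     ]]
```

View pics/c2.png

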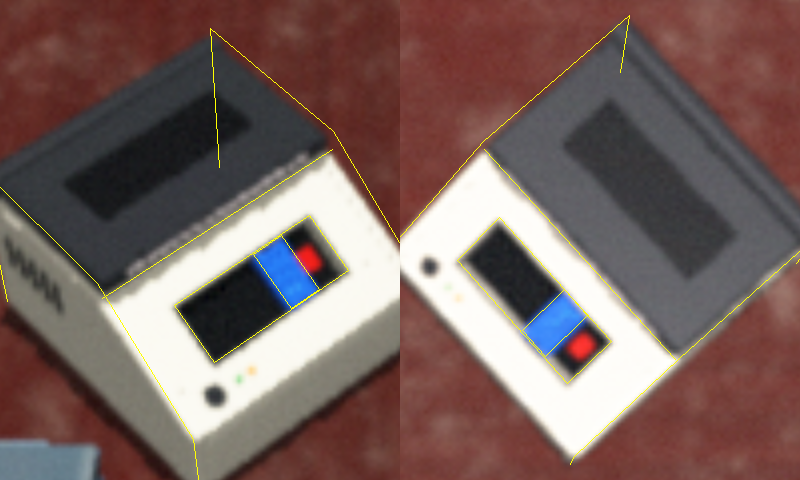

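```bash
cat >> h.py <<'E'
def ray(p,uv,z):
    T=p["T"];d=T[:3,:3]@[(uv[0]-p["cx"])/p["fx"],(uv[1]-p["cy"])/p["fy"],1.];o=T[:3,3]
    return o+d*(z-o[2])/d[2]
def tool(pose,lean):  # lean deg from vertical, fingers to the back; tool y = printer y
    s,c=np.sin(np.radians(lean)),np.cos(np.radians(lean))
    M=np.array([[-c,0,s],[0,1,0],[-s,0,-c]])
    return R.from_euler("z",pose[2])*R.from_matrix(M)
def rel(tp,tR,s=None):
    s=s or ctrl.state();R0=R.from_quat(s["ee_rot"])
    print("t",round(s["t"],2),"pos",s["ee_pos"].round(4),"F",s["force"].round(2),"open",round(s["opening"],4))
    print("shift in current tool",R0.inv().apply(tp-s["ee_pos"]).round(4),"in target tool",tR.inv().apply(tp-s["ee_pos"]).round(4),"rotvec",(R0.inv()*tR).as_rotvec().round(4))
E
python3 - <<'E'
from h import *
q=np.load("pose.npy")
a=snapshot("top");b=snapshot("side")
for uv in[(456,245),(520,195),(640,250),(480,300),(560,345)]:print(uv,ray(a,uv,0).round(3),ray(a,uv,.3).round(3))
for uv in[(340,155),(400,160),(325,95),(400,0),(400,70)]:print("side",uv,ray(b,uv,0).round(3),ray(b,uv,.2).round(3))
tp=w(q,slot([0,.017,.08]))[0];print(tp);rel(tp,tool(q,30))
E
```

```text
(456, 245) [ 0.533 -0.42   0.   ] [ 0.493 -0.333  0.3  ]
(520, 195) [ 0.636 -0.549  0.   ] [ 0.562 -0.421  0.3  ]
(640, 250) [ 0.529 -0.779  0.   ] [ 0.49  -0.576  0.3  ]
(480, 300) [ 0.427 -0.463  0.   ] [ 0.421 -0.363  0.3  ]
(560, 345) [ 0.344 -0.613  0.   ] [ 0.365 -0.464  0.3  ]
side (340, 155) [ 0.481 -0.533  0.   ] [ 0.483 -0.291  0.2  ]
side (400, 160) [ 0.344 -0.516  0.   ] [ 0.383 -0.279  0.2  ]
side (325, 95) [ 0.521 -0.779  0.   ] [ 0.513 -0.471  0.2  ]
side (400, 0) [ 0.28  -1.344  0.   ] [ 0.336 -0.885  0.2  ]
side (400, 70) [ 0.314 -0.902  0.   ] [ 0.361 -0.561  0.2  ]
[ 0.533549   -0.12739044  0.13678203]
t 1.3 pos [ 0.2432 -0.5757  0.2054] F [ 0.15  0.21 -0.38] open 0.0942
shift in current tool [ 0.4419 -0.3     0.0686] in target tool [ 0.1517  0.5166 -0.0083] rotvec [-0.4987 -0.3526 -1.8607]
```

View pics/top0.png

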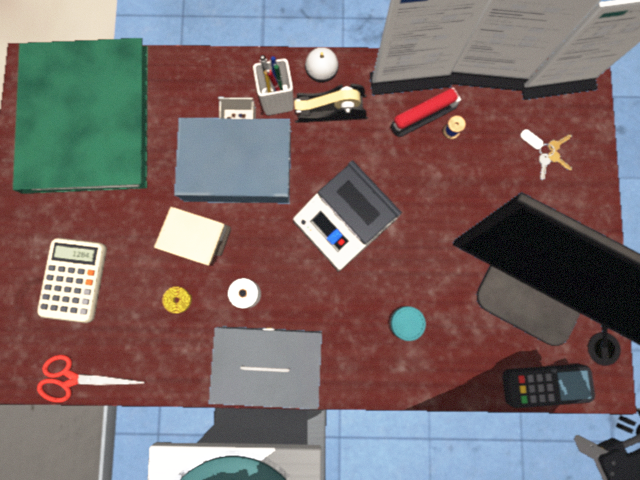

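Call:
jog_arm([
  {"dx": 0.015,"dy": -0.036,"dz": -0.016,"fingers": 0},
  {"dx": 0.015,"dy": -0.036,"dz": -0.016},
  {"dx": 0.015,"dy": -0.036,"dz": -0.016},
  {"dx": 0.015,"dy": -0.036,"dz": -0.016},
  {"dx": 0.015,"dy": -0.036,"dz": -0.016},
  {"dx": 0.015,"dy": -0.036},
  {"dx": 0.015,"dy": -0.036},
  {"dx": 0.036,"dy": -0.017},
  {"dx": 0.036,"dy": -0.017},
  {"dx": 0.036,"dy": -0.017},
  {"dx": 0.036,"dy": -0.017},
  {"dx": 0.036,"dy": -0.017},
  {"dx": 0.036,"dy": -0.017},
  {},
], grip_force=20)

```text
validation failed for argument at $.se...
```

Call:
jog_arm([
  {"wx": -0.0416,"wy": -0.0294,"wz": -0.1551},
  {"wx": -0.0416,"wy": -0.0294,"wz": -0.1551},
  {"wx": -0.0416,"wy": -0.0294,"wz": -0.1551},
  {"wx": -0.0416,"wy": -0.0294,"wz": -0.1551},
  {"wx": -0.0416,"wy": -0.0294,"wz": -0.1551},
  {"wx": -0.0416,"wy": -0.0294,"wz": -0.1551},
  {"wx": -0.0416,"wy": -0.0294,"wz": -0.1551},
  {"wx": -0.0416,"wy": -0.0294,"wz": -0.1551},
  {"wx": -0.0416,"wy": -0.0294,"wz": -0.1551},
  {"wx": -0.0416,"wy": -0.0294,"wz": -0.1551},
  {"wx": -0.0416,"wy": -0.0294,"wz": -0.1551},
  {"wx": -0.0416,"wy": -0.0294,"wz": -0.1551},
  {},
])

```text
validation failed for argument at $.se...
```

```bash
python3 - <<'E'
from h import *
q=np.load("pose.npy")
rel(w(q,slot([0,.017,.05]))[0],tool(q,30));print(ctrl.state()["qpos"].round(2))
E
```

```text
t 1.3 pos [ 0.2432 -0.5757  0.2054] F [ 0.15  0.21 -0.38] open 0.0942
shift in current tool [ 0.4469 -0.2858  0.0946] in target tool [0.1517 0.5166 0.0217] rotvec [-0.4987 -0.3526 -1.8607]
[ 1.13  0.42 -0.01  1.61  0.    1.11 -0.05]
```

Call:
jog_arm([
  {"dx": 0.015,"dy": -0.036,"dz": -0.016,"wx": 0,"wy": 0,"wz": 0,"fingers": 0},
], grip_force=20)

```text
t: 1.42
ee_pos: [0.2423, -0.5369, 0.2201]
ee_rot: [0.98, 0.198, -0.0, -0.001]
force: [1.7, 0.3, 0.6]
opening: 0.0872
```

Every row needs all the keys.

Call:
jog_arm([
  {"dx": 0.015,"dy": -0.036,"dz": -0.016,"wx": 0,"wy": 0,"wz": 0,"fingers": 0},
  {"dx": 0.015,"dy": -0.036,"dz": -0.016,"wx": 0,"wy": 0,"wz": 0,"fingers": 0},
  {"dx": 0.015,"dy": -0.036,"dz": -0.016,"wx": 0,"wy": 0,"wz": 0,"fingers": 0},
  {"dx": 0.015,"dy": -0.036,"dz": -0.016,"wx": 0,"wy": 0,"wz": 0,"fingers": 0},
  {"dx": 0.015,"dy": -0.036,"dz": 0,"wx": 0,"wy": 0,"wz": 0,"fingers": 0},
  {"dx": 0.015,"dy": -0.036,"dz": 0,"wx": 0,"wy": 0,"wz": 0,"fingers": 0},
  {"dx": 0.036,"dy": -0.017,"dz": 0,"wx": 0,"wy": 0,"wz": 0,"fingers": 0},
  {"dx": 0.036,"dy": -0.017,"dz": 0,"wx": 0,"wy": 0,"wz": 0,"fingers": 0},
  {"dx": 0.036,"dy": -0.017,"dz": 0,"wx": 0,"wy": 0,"wz": 0,"fingers": 0},
  {"dx": 0.036,"dy": -0.017,"dz": 0,"wx": 0,"wy": 0,"wz": 0,"fingers": 0},
  {"dx": 0.036,"dy": -0.017,"dz": 0,"wx": 0,"wy": 0,"wz": 0,"fingers": 0},
  {"dx": 0.036,"dy": -0.017,"dz": 0,"wx": 0,"wy": 0,"wz": 0,"fingers": 0},
])

```text
t: 2.92
ee_pos: [0.4019, -0.1236, 0.2857]
ee_rot: [0.98, 0.199, 0.0, 0.0]
force: [-0.2, -0.6, 0.1]
opening: 0.0006
```

Call:
jog_arm([
  {"dx": 0,"dy": 0,"dz": 0,"wx": -0.0416,"wy": -0.0294,"wz": -0.1551,"fingers": 0},
  {"dx": 0,"dy": 0,"dz": 0,"wx": -0.0416,"wy": -0.0294,"wz": -0.1551,"fingers": 0},
  {"dx": 0,"dy": 0,"dz": 0,"wx": -0.0416,"wy": -0.0294,"wz": -0.1551,"fingers": 0},
  {"dx": 0,"dy": 0,"dz": 0,"wx": -0.0416,"wy": -0.0294,"wz": -0.1551,"fingers": 0},
  {"dx": 0,"dy": 0,"dz": 0,"wx": -0.0416,"wy": -0.0294,"wz": -0.1551,"fingers": 0},
  {"dx": 0,"dy": 0,"dz": 0,"wx": -0.0416,"wy": -0.0294,"wz": -0.1551,"fingers": 0},
  {"dx": 0,"dy": 0,"dz": 0,"wx": -0.0416,"wy": -0.0294,"wz": -0.1551,"fingers": 0},
  {"dx": 0,"dy": 0,"dz": 0,"wx": -0.0416,"wy": -0.0294,"wz": -0.1551,"fingers": 0},
  {"dx": 0,"dy": 0,"dz": 0,"wx": -0.0416,"wy": -0.0294,"wz": -0.1551,"fingers": 0},
  {"dx": 0,"dy": 0,"dz": 0,"wx": -0.0416,"wy": -0.0294,"wz": -0.1551,"fingers": 0},
  {"dx": 0,"dy": 0,"dz": 0,"wx": -0.0416,"wy": -0.0294,"wz": -0.1551,"fingers": 0},
  {"dx": 0,"dy": 0,"dz": 0,"wx": -0.0416,"wy": -0.0294,"wz": -0.1551,"fingers": 0},
])

```text
t: 4.42
ee_pos: [0.4012, -0.1246, 0.2857]
ee_rot: [0.387, 0.885, -0.105, 0.238]
force: [0.1, -0.2, -0.4]
opening: 0.0004
```

```bash
python3 - <<'E'
from h import *
q=np.load("pose.npy")
rel(w(q,slot([0,.017,.05]))[0],tool(q,30));print(ctrl.state()["qpos"].round(2))
E
```

```text
t 4.42 pos [ 0.4012 -0.1246  0.2857] F [ 0.05 -0.17 -0.43] open 0.0004
shift in current tool [-0.0048  0.0955  0.2048] in target tool [-0.0046  0.0959  0.2046] rotvec [0.0017 0.0021 0.0058]
[ 0.46 -0.29 -0.45  2.27  0.35  0.8   0.54]
```

Call:
jog_arm([
  {"dx": -0.001,"dy": 0.032,"dz": 0.02,"wx": 0.001,"wy": 0.001,"wz": 0.003,"fingers": 0},
  {"dx": -0.001,"dy": 0.032,"dz": 0.03,"wx": 0.001,"wy": 0.001,"wz": 0.003,"fingers": 0},
  {"dx": -0.001,"dy": 0.032,"dz": 0.04,"wx": 0,"wy": 0,"wz": 0,"fingers": 0},
  {"dx": -0.001,"dy": 0,"dz": 0.045,"wx": 0,"wy": 0,"wz": 0,"fingers": 0},
  {"dx": 0,"dy": 0,"dz": 0.045,"wx": 0,"wy": 0,"wz": 0,"fingers": 0},
  {"dx": 0,"dy": 0,"dz": 0.025,"wx": 0,"wy": 0,"wz": 0,"fingers": 0},
  {"dx": 0,"dy": 0,"dz": 0,"wx": 0,"wy": 0,"wz": 0,"fingers": 0},
])

```text
t: 5.3
ee_pos: [0.5427, -0.1387, 0.1084]
ee_rot: [0.393, 0.883, -0.105, 0.235]
force: [-0.5, 0.3, 0.1]
opening: 0.0001
```

```bash
python3 - <<'E'
from h import *
q=np.load("pose.npy")
rel(w(q,slot([0,.017,-.006]))[0],tool(q,30));print(ctrl.state()["qpos"].round(2))
o=[]
for n in("side","top"):
    p=snapshot(n);im=cv2.resize(p["pixels"],None,fx=4,fy=4)
    s=slot(np.array([[15,38,0],[-15,38,0],[-15,-38,0],[15,-38,0],[15,38,0]])/1e3)
    cv2.polylines(im,[np.round(proj(p,w(q,s))*4+1.5).astype(np.int32)],False,(0,255,255),1)
    t=proj(p,ctrl.state()["ee_pos"])[0]*4+1.5;cv2.circle(im,tuple(t.astype(int)),4,(0,255,0),1)
    x,y=(proj(p,w(q,[-.03,0,.09]))[0]*4).astype(int);o.append(im[y-240:y+240,x-200:x+200])
cv2.imwrite("pics/c3.png",np.hstack(o))
E
```

```text
t 5.3 pos [ 0.5427 -0.1387  0.1084] F [-0.47  0.31  0.11] open 0.0001
shift in current tool [-0.0019  0.001   0.0542] in target tool [-0.0017  0.0009  0.0542] rotvec [-0.0033 -0.004  -0.0054]
[ 0.45  0.34 -0.56  2.18  1.13  0.64 -0.25]
```

View pics/c3.png

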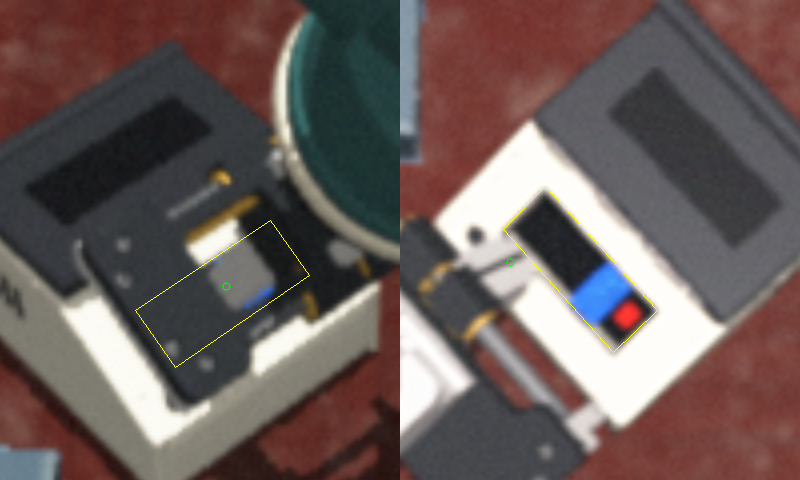

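Top view: the fingertips line up with the left part of the slot, with the TCP mark at (510,262), just outside the outline as expected at a 50 mm standoff. I'll go closer and check again.

Call:
jog_arm([
  {"dx": -0.002,"dy": 0.001,"dz": 0.02,"wx": -0.003,"wy": -0.004,"wz": -0.005,"fingers": 0},
  {"dx": 0,"dy": 0,"dz": 0.02,"wx": 0,"wy": 0,"wz": 0,"fingers": 0},
  {"dx": 0,"dy": 0,"dz": 0,"wx": 0,"wy": 0,"wz": 0,"fingers": 0},
])

```text
t: 5.78
ee_pos: [0.5587, -0.1538, 0.0768]
ee_rot: [0.39, 0.883, -0.104, 0.238]
force: [-0.3, 0.2, -0.3]
opening: 0.0004
```

```bash
python3 - <<'E'
from h import *
q=np.load("pose.npy")
rel(w(q,slot([0,.017,-.006]))[0],tool(q,30))
s=ctrl.state()
p=snapshot("top");k=10;im=cv2.resize(p["pixels"],None,fx=k,fy=k,interpolation=cv2.INTER_CUBIC)
s_=slot(np.array([[15,38,0],[-15,38,0],[-15,-38,0],[15,-38,0],[15,38,0]])/1e3)
f=np.array([[8,12.5,0],[-8,12.5,0],[-8,-12.5,0],[8,-12.5,0],[8,12.5,0]])/1e3
for P,c in((w(q,s_),(0,255,255)),(R.from_quat(s["ee_rot"]).apply(f)+s["ee_pos"],(0,255,0))):
    cv2.polylines(im,[np.round(proj(p,P)*k+k/2-.5).astype(np.int32)],False,c,1)
x,y=(proj(p,w(q,[-.045,0.01,.07]))[0]*k).astype(int)
cv2.imwrite("pics/c4.png",im[y-300:y+300,x-350:x+350])
E
```

```text
t 5.78 pos [ 0.5587 -0.1538  0.0768] F [-0.33  0.17 -0.28] open 0.0004
shift in current tool [ 0.0016 -0.0008  0.0158] in target tool [ 0.0016 -0.0008  0.0158] rotvec [ 0.0013  0.0027 -0.0007]
```

View pics/c4.png

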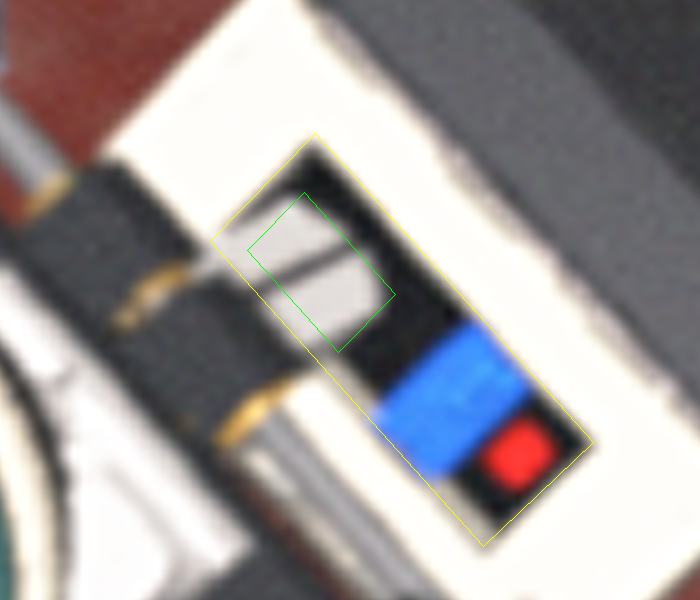

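The tips match the predicted outline within about 1 mm and sit over the free part of the slot, clear of the blue lock at (455,400). I'll insert now.

Call:
jog_arm([
  {"dx": 0.0015,"dy": -0.001,"dz": 0.006,"wx": 0.001,"wy": 0.002,"wz": 0,"fingers": 0},
  {"dx": 0,"dy": 0,"dz": 0.005,"wx": 0,"wy": 0,"wz": 0,"fingers": 0},
  {"dx": 0,"dy": 0,"dz": 0.002,"wx": 0,"wy": 0,"wz": 0,"fingers": 0},
  {"dx": 0,"dy": 0,"dz": 0.0015,"wx": 0,"wy": 0,"wz": 0,"fingers": 0},
  {"dx": 0,"dy": 0,"dz": 0,"wx": 0,"wy": 0,"wz": 0,"fingers": 0},
])

```text
t: 6.45
ee_pos: [0.562, -0.1589, 0.0628]
ee_rot: [0.39, 0.884, -0.104, 0.237]
force: [0.8, -0.8, -0.2]
opening: 0.0005
```

```bash
python3 - <<'E'
from h import *
q=np.load("pose.npy")
rel(w(q,slot([0,.0065-.016,-.0055]))[0],tool(q,30))
s=ctrl.state();print("F tool",R.from_quat(s["ee_rot"]).inv().apply(s["force"]).round(2))
E
```

```text
t 6.45 pos [ 0.562  -0.1589  0.0628] F [ 0.77 -0.78 -0.23] open 0.0005
shift in current tool [-0.0002 -0.0263  0.0002] in target tool [-0.0002 -0.0263  0.0002] rotvec [ 0.0003  0.0003 -0.0004]
F tool [-0.83  0.05  0.75]
```

Call:
jog_arm([
  {"dx": 0,"dy": -0.004,"dz": 0,"wx": 0,"wy": 0,"wz": 0,"fingers": 0},
  {"dx": 0,"dy": -0.004,"dz": 0,"wx": 0,"wy": 0,"wz": 0,"fingers": 0},
  {"dx": 0,"dy": -0.003,"dz": 0,"wx": 0,"wy": 0,"wz": 0,"fingers": 0},
  {"dx": 0,"dy": -0.003,"dz": 0,"wx": 0,"wy": 0,"wz": 0,"fingers": 0},
  {"dx": 0,"dy": -0.003,"dz": 0,"wx": 0,"wy": 0,"wz": 0,"fingers": 0},
  {"dx": 0,"dy": -0.003,"dz": 0,"wx": 0,"wy": 0,"wz": 0,"fingers": 0},
])

```text
t: 7.2
ee_pos: [0.5475, -0.1721, 0.0631]
ee_rot: [0.39, 0.884, -0.104, 0.237]
force: [2.1, 1.6, 1.3]
opening: 0.0002
```

Call:
jog_arm([
  {"dx": 0,"dy": -0.002,"dz": 0,"wx": 0,"wy": 0,"wz": 0,"fingers": 0},
  {"dx": 0,"dy": -0.002,"dz": 0,"wx": 0,"wy": 0,"wz": 0,"fingers": 0},
  {"dx": 0,"dy": -0.001,"dz": 0,"wx": 0,"wy": 0,"wz": 0,"fingers": 0},
  {"dx": 0,"dy": 0,"dz": 0,"wx": 0,"wy": 0,"wz": 0,"fingers": 0},
])

```text
t: 7.7
ee_pos: [0.5435, -0.1759, 0.0629]
ee_rot: [0.39, 0.884, -0.104, 0.237]
force: [2.1, 1.2, 1.9]
opening: 0.0005
```

```bash
python3 - <<'E'
from h import *
q=np.load("pose.npy")
rel(w(q,slot([0,.0065-.016,-.0055]))[0],tool(q,30))
s=ctrl.state();print("F tool",R.from_quat(s["ee_rot"]).inv().apply(s["force"]).round(2))
E
```

```text
t 7.7 pos [ 0.5435 -0.1759  0.0629] F [2.1  1.22 1.89] open 0.0005
shift in current tool [-0.0001 -0.0011  0.0003] in target tool [-0.0001 -0.0011  0.0003] rotvec [ 0.0001  0.0005 -0.0006]
F tool [-1.39  2.37 -1.38]
```

Still about 2.4 N of sliding friction, so it hasn't reached the stop. I'll keep going in small steps until the force rises.

Call:
jog_arm([
  {"dx": 0,"dy": -0.001,"dz": 0,"wx": 0,"wy": 0,"wz": 0,"fingers": 0},
  {"dx": 0,"dy": -0.001,"dz": 0,"wx": 0,"wy": 0,"wz": 0,"fingers": 0},
  {"dx": 0,"dy": 0,"dz": 0,"wx": 0,"wy": 0,"wz": 0,"fingers": 0},
])

```text
t: 8.07
ee_pos: [0.542, -0.1772, 0.0629]
ee_rot: [0.39, 0.884, -0.104, 0.237]
force: [1.1, 2.1, 1.9]
opening: 0.0005
```

```bash
python3 - <<'E'
from h import *
q=np.load("pose.npy")
rel(w(q,slot([0,.0065-.016,-.0055]))[0],tool(q,30))
s=ctrl.state();print("F tool",R.from_quat(s["ee_rot"]).inv().apply(s["force"]).round(2))
o=[]
for n in("side","top"):
    p=snapshot(n);im=cv2.resize(p["pixels"],None,fx=4,fy=4)
    x,y=(proj(p,w(q,[-.01,0,.09]))[0]*4).astype(int);o.append(im[y-240:y+240,x-200:x+200])
cv2.imwrite("pics/c5.png",np.hstack(o))
E
```

```text
t 8.07 pos [ 0.542  -0.1772  0.0629] F [1.14 2.09 1.89] open 0.0005
shift in current tool [-0.0001  0.0008  0.0003] in target tool [-0.0001  0.0008  0.0003] rotvec [ 0.0002  0.0005 -0.0005]
F tool [-0.27  2.25 -2.02]
```

View pics/c5.png

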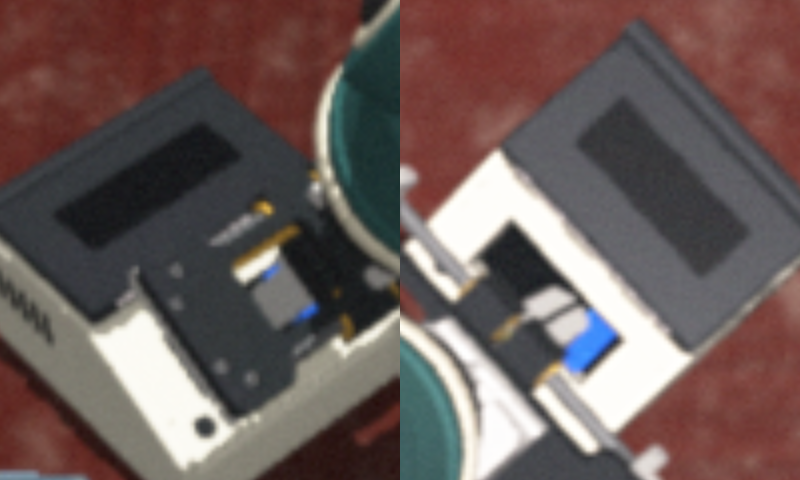

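The lock (585,345 on the right) has moved but a strip of black remains on its right and the cover is still shut. I'll push further.

Call:
jog_arm([
  {"dx": 0,"dy": -0.001,"dz": 0,"wx": 0,"wy": 0,"wz": 0,"fingers": 0},
  {"dx": 0,"dy": -0.001,"dz": 0,"wx": 0,"wy": 0,"wz": 0,"fingers": 0},
  {"dx": 0,"dy": 0,"dz": 0,"wx": 0,"wy": 0,"wz": 0,"fingers": 0},
])

```text
t: 8.55
ee_pos: [0.5404, -0.1787, 0.0629]
ee_rot: [0.39, 0.884, -0.105, 0.237]
force: [0.6, 0.7, 1.8]
opening: 0.0007
```

Call:
jog_arm([
  {"dx": 0,"dy": -0.001,"dz": 0,"wx": 0,"wy": 0,"wz": 0,"fingers": 0},
  {"dx": 0,"dy": -0.001,"dz": 0,"wx": 0,"wy": 0,"wz": 0,"fingers": 0},
  {"dx": 0,"dy": 0,"dz": 0,"wx": 0,"wy": 0,"wz": 0,"fingers": 0},
])

```text
t: 8.93
ee_pos: [0.539, -0.18, 0.0629]
ee_rot: [0.39, 0.884, -0.104, 0.237]
force: [0.9, 1.2, 2.4]
opening: 0.0008
```

```bash
python3 - <<'E'
from h import *
q=np.load("pose.npy")
rel(w(q,slot([0,.0065-.016,-.0055]))[0],tool(q,30))
s=ctrl.state();print("F tool",R.from_quat(s["ee_rot"]).inv().apply(s["force"]).round(2))
for n in("side","top"):
    p=snapshot(n);print(n,[(np.round(d["point"],4).tolist(),round(d["score"],2)) for d in search_frame(p,"cover_lip")[:2]], silhouettes(p,"cover")[0]["pixels"].sum())
E
```

```text
t 8.93 pos [ 0.539  -0.18    0.0629] F [0.86 1.23 2.43] open 0.0008
shift in current tool [-0.0002  0.0049  0.0002] in target tool [-0.0002  0.0049  0.0002] rotvec [ 0.0001  0.0004 -0.0006]
F tool [-0.93  1.46 -2.27]
side [([0.5969, -0.2087, 0.1191], 0.62)] 1952
top [([0.5962, -0.2196, 0.1187], 0.58)] 2841
```

The cover lip estimate rose from about 0.100 to 0.119, so the hook is free. I'll keep going to the end stop.

Call:
jog_arm([
  {"dx": 0,"dy": -0.001,"dz": 0,"wx": 0,"wy": 0,"wz": 0,"fingers": 0},
  {"dx": 0,"dy": -0.001,"dz": 0,"wx": 0,"wy": 0,"wz": 0,"fingers": 0},
  {"dx": 0,"dy": 0,"dz": 0,"wx": 0,"wy": 0,"wz": 0,"fingers": 0},
])

```text
t: 9.6
ee_pos: [0.5381, -0.1806, 0.063]
ee_rot: [0.39, 0.884, -0.104, 0.237]
force: [4.8, 2.9, 0.8]
opening: 0.0005
```

Call:
jog_arm([
  {"dx": 0,"dy": -0.001,"dz": 0,"wx": 0,"wy": 0,"wz": 0,"fingers": 0},
  {"dx": 0,"dy": -0.001,"dz": 0,"wx": 0,"wy": 0,"wz": 0,"fingers": 0},
  {"dx": 0,"dy": 0,"dz": 0,"wx": 0,"wy": 0,"wz": 0,"fingers": 0},
])

```text
t: 9.98
ee_pos: [0.5374, -0.1811, 0.0633]
ee_rot: [0.389, 0.884, -0.103, 0.238]
force: [7.3, 6.8, 1.9]
opening: 0.0002
```

```bash
python3 - <<'E'
from h import *
q=np.load("pose.npy")
rel(w(q,slot([0,.0065-.016,-.0055]))[0],tool(q,30))
s=ctrl.state();print("F tool",R.from_quat(s["ee_rot"]).inv().apply(s["force"]).round(2))
o=[]
for n in("side","top"):
    p=snapshot(n);im=cv2.resize(p["pixels"],None,fx=5,fy=5)
    x,y=(proj(p,w(q,[-.02,0,.09]))[0]*5).astype(int);o.append(im[y-240:y+240,x-200:x+200])
cv2.imwrite("pics/c6.png",np.hstack(o))
E
```

```text
t 9.97 pos [ 0.5374 -0.1811  0.0633] F [7.31 6.77 1.94] open 0.0002
shift in current tool [-0.0001  0.0068  0.0007] in target tool [-0.0001  0.0068  0.0007] rotvec [0.0038 0.0006 0.0006]
F tool [-0.91  9.96 -1.68]
```

View pics/c6.png

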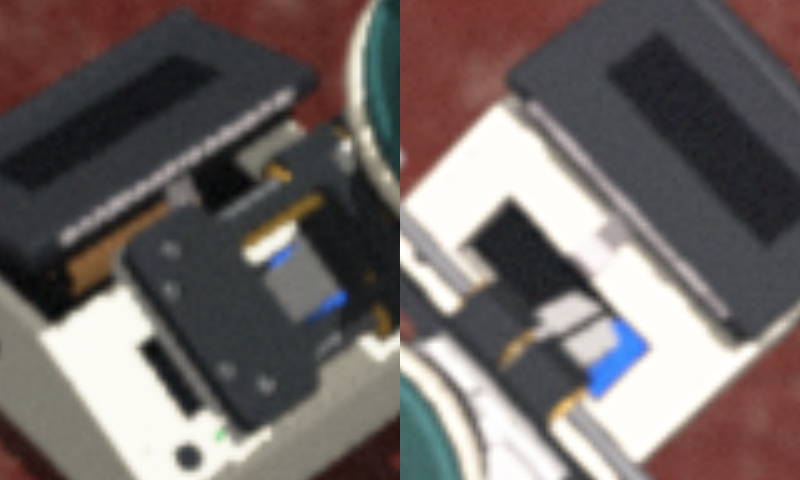

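The force rose to about 10 N with the blue lock at the right end (625,355), and the cover is ajar with its hook at (610,230). Now I'll withdraw and lean to 40 deg.

Call:
jog_arm([
  {"dx": 0,"dy": 0.006,"dz": 0,"wx": 0,"wy": 0,"wz": 0,"fingers": 0},
  {"dx": 0,"dy": 0.002,"dz": -0.006,"wx": 0,"wy": 0,"wz": 0,"fingers": 0},
  {"dx": 0,"dy": 0.0,"dz": -0.02,"wx": 0,"wy": 0,"wz": 0,"fingers": 0},
  {"dx": 0,"dy": 0.01,"dz": -0.03,"wx": 0,"wy": 0,"wz": 0,"fingers": 0},
  {"dx": 0,"dy": 0.02,"dz": -0.03,"wx": 0,"wy": 0,"wz": 0,"fingers": 0},
  {"dx": 0,"dy": 0,"dz": 0,"wx": 0,"wy": 0,"wz": 0,"fingers": 0},
])

```text
t: 10.82
ee_pos: [0.5361, -0.1238, 0.1393]
ee_rot: [0.389, 0.884, -0.104, 0.238]
force: [-0.2, -0.5, -0.5]
opening: 0.0005
```

```bash
cat >> h.py <<'E'
L=np.radians(40);A_=np.array([np.sin(L),-np.cos(L)]);N_=np.array([np.cos(L),np.sin(L)])
def tip(th,d,y=.035,half=.008):   # lip on finger's upper face, d behind the tip -> world tip
    c,s=np.cos(th),np.sin(th)
    lip=np.array([.066-.082*c-.0045*s,.093+.082*s-.0045*c])
    if th<np.pi/2-L: t=lip+d*A_-half*N_
    else: t=lip+d*np.array([c,-s])-half*N_   # tip's upper corner on underside
    return np.array([t[0],y,t[1]])
E
python3 - <<'E'
from h import *
q=np.load("pose.npy");s=ctrl.state()
pre=tip(.36,-.035,half=.0107);rel(w(q,pre)[0],tool(q,40));print(pre,s["qpos"].round(2))
for n in("side","top"):
    p=snapshot(n);m=silhouettes(p,"cover")[0]
    # compare visible lip location with model at 0.36
    o=cv2.resize(p["pixels"],None,fx=5,fy=5)
    c,sn=np.cos(.36),np.sin(.36);l=[.066-.082*c-.0045*sn,.093+.082*sn-.0045*c]
    P=w(q,[[l[0],-.064,l[1]],[l[0],.064,l[1]]]);cv2.polylines(o,[np.round(proj(p,P)*5+2).astype(np.int32)],False,(0,255,255),1)
    for dd in(-.035,.015):
        P=w(q,[tip(.36,dd,half=.0107)+[0,a,0] for a in(-.0125,.0125)]);cv2.polylines(o,[np.round(proj(p,P)*5+2).astype(np.int32)],False,(0,255,0),1)
    x,y=(proj(p,w(q,[-.02,0.01,.09]))[0]*5).astype(int);globals()[n]=o[y-240:y+240,x-200:x+200]
cv2.imwrite("pics/c7.png",np.hstack([side,top]))
E
```

```text
t 10.82 pos [ 0.5361 -0.1238  0.1393] F [-0.24 -0.54 -0.46] open 0.0005
shift in current tool [-0.0345  0.0137  0.022 ] in target tool [-0.0303  0.0137  0.0275] rotvec [ 2.70e-03 -1.72e-01 -1.00e-04]
[-0.04302302  0.035       0.13760868] [ 0.46  0.27 -0.59  2.18  1.03  0.66 -0.17]Traceback (most recent call last):
  File "<stdin>", line 5, in <module>
IndexError: list index out of range
```

Call:
jog_arm([
  {"dx": -0.015,"dy": 0.007,"dz": 0,"wx": 0.001,"wy": -0.086,"wz": 0,"fingers": 0},
  {"dx": -0.015,"dy": 0.007,"dz": 0,"wx": 0.001,"wy": -0.086,"wz": 0,"fingers": 0},
  {"dx": 0,"dy": 0,"dz": 0.02,"wx": 0,"wy": 0,"wz": 0,"fingers": 0},
  {"dx": 0,"dy": 0,"dz": 0,"wx": 0,"wy": 0,"wz": 0,"fingers": 0},
])

```text
t: 11.42
ee_pos: [0.57, -0.1449, 0.1361]
ee_rot: [0.38, 0.86, -0.139, 0.31]
force: [0.5, 0.6, 0.2]
opening: 0.0006
```

```bash
python3 - <<'E'
from h import *
q=np.load("pose.npy");s=ctrl.state()
rel(w(q,tip(.36,-.0,half=.0107))[0],tool(q,40));print(s["qpos"].round(2))
f=np.array([[8,12.5,0],[-8,12.5,0],[-8,-12.5,0],[8,-12.5,0],[8,12.5,0]])/1e3
F=R.from_quat(s["ee_rot"]).apply(f)+s["ee_pos"]
out=[]
for n in("side","top"):
    p=snapshot(n)
    o=cv2.resize(p["pixels"],None,fx=6,fy=6)
    for th in(.3,.36,.42):
        c,sn=np.cos(th),np.sin(th);l=[.066-.082*c-.0045*sn,.093+.082*sn-.0045*c]
        P=w(q,[[l[0],-.064,l[1]],[l[0],.064,l[1]]]);cv2.polylines(o,[np.round(proj(p,P)*6+2.5).astype(np.int32)],False,(0,255,255),1)
    cv2.polylines(o,[np.round(proj(p,F)*6+2.5).astype(np.int32)],False,(0,255,0),1)
    x,y=(proj(p,w(q,[-.02,0.01,.09]))[0]*6).astype(int);out.append(o[y-280:y+280,x-200:x+200])
cv2.imwrite("pics/c7.png",np.hstack(out))
E
```

```text
t 11.43 pos [ 0.57   -0.1449  0.1361] F [0.49 0.64 0.18] open 0.0006
shift in current tool [-0.003   0.0031  0.0354] in target tool [-0.0028  0.0029  0.0354] rotvec [-0.0046 -0.0047  0.0001]
[ 0.35  0.34 -0.51  2.19  1.38  0.72 -0.5 ]
```

View pics/c7.png

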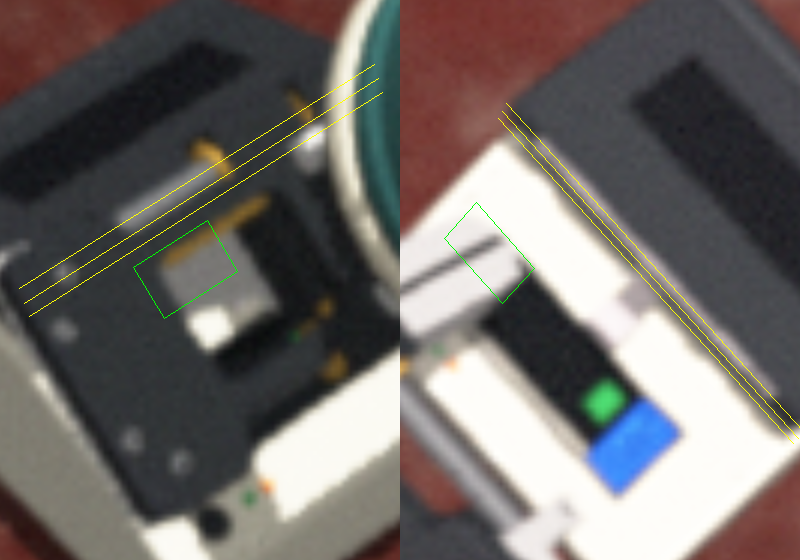

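Top view: green mark at (605,400) and lock at the right end (635,445); the lip fits the 0.36 rad line, and the hook at (620,310) is well to the right of the finger. Now I'll insert under the lip.

Call:
jog_arm([
  {"dx": -0.003,"dy": 0.003,"dz": 0.015,"wx": -0.004,"wy": -0.004,"wz": 0,"fingers": 0},
  {"dx": 0,"dy": 0,"dz": 0.015,"wx": 0,"wy": 0,"wz": 0,"fingers": 0},
  {"dx": 0,"dy": 0,"dz": 0.008,"wx": 0,"wy": 0,"wz": 0,"fingers": 0},
  {"dx": 0,"dy": 0,"dz": 0.006,"wx": 0,"wy": 0,"wz": 0,"fingers": 0},
  {"dx": 0,"dy": 0,"dz": 0.006,"wx": 0,"wy": 0,"wz": 0,"fingers": 0},
  {"dx": 0,"dy": 0,"dz": 0,"wx": 0,"wy": 0,"wz": 0,"fingers": 0},
])

```text
t: 12.28
ee_pos: [0.5966, -0.1675, 0.1016]
ee_rot: [0.379, 0.859, -0.138, 0.314]
force: [-0.5, -0.2, -1.5]
opening: -0.0002
```

```bash
python3 - <<'E'
from h import *
q=np.load("pose.npy");s=ctrl.state();T=tool(q,40)
rel(w(q,tip(.36,.018,half=.0107))[0],T);print(s["qpos"].round(2))
prev=s["ee_pos"]
for th in np.arange(.4,1.81,.1):
    # engagement eases from 18 to 22 mm
    t=w(q,tip(th,.018+.004*min(1,(th-.36)/.5)))[0];print(round(th,2),T.inv().apply(t-prev).round(4));prev=t
E
```

```text
t 12.28 pos [ 0.5966 -0.1675  0.1016] F [-0.47 -0.21 -1.55] open -0.0002
shift in current tool [ 0.0015 -0.0016  0.0047] in target tool [ 0.0015 -0.0015  0.0048] rotvec [ 0.0019  0.0017 -0.0005]
[ 0.35  0.44 -0.47  2.16  1.52  0.7  -0.59]
0.4 [-0.004  -0.0015  0.0034]
0.5 [-0.0073 -0.     -0.003 ]
0.6 [-0.0076  0.     -0.0022]
0.7 [-0.0079 -0.     -0.0014]
0.8 [-0.0081  0.     -0.0006]
0.9 [-0.0076  0.     -0.0002]
1.0 [-0.006  0.     0.   ]
1.1 [-0.006  -0.      0.0006]
1.2 [-0.0059 -0.      0.0012]
1.3 [-0.0057 -0.      0.0018]
1.4 [-0.0055  0.      0.0024]
1.5 [-0.0053 -0.      0.0029]
1.6 [-0.005   0.      0.0034]
1.7 [-0.0046 -0.      0.0039]
1.8 [-0.0042 -0.      0.0043]
```

Call:
jog_arm([
  {"dx": 0,"dy": -0.001,"dz": 0.004,"wx": 0,"wy": 0,"wz": 0,"fingers": 0},
  {"dx": -0.004,"dy": 0,"dz": 0,"wx": 0,"wy": 0,"wz": 0,"fingers": 0},
  {"dx": -0.0073,"dy": 0,"dz": -0.003,"wx": 0,"wy": 0,"wz": 0,"fingers": 0},
  {"dx": -0.0076,"dy": 0,"dz": -0.002,"wx": 0,"wy": 0,"wz": 0,"fingers": 0},
  {"dx": -0.0079,"dy": 0,"dz": -0.0014,"wx": 0,"wy": 0,"wz": 0,"fingers": 0},
  {"dx": -0.008,"dy": 0,"dz": -0.0006,"wx": 0,"wy": 0,"wz": 0,"fingers": 0},
  {"dx": 0,"dy": 0,"dz": 0,"wx": 0,"wy": 0,"wz": 0,"fingers": 0},
])

```text
t: 13.15
ee_pos: [0.613, -0.1869, 0.1271]
ee_rot: [0.379, 0.859, -0.138, 0.315]
force: [-0.5, 0.3, -0.1]
opening: 0.0004
```

```bash
python3 - <<'E'
from h import *
q=np.load("pose.npy");s=ctrl.state();T=tool(q,40)
rel(w(q,tip(.8,.0215))[0],T)
out=[]
for n in("side","top"):
    p=snapshot(n);o=cv2.resize(p["pixels"],None,fx=4,fy=4)
    th=.8;c,sn=np.cos(th),np.sin(th);l=[.066-.082*c-.0045*sn,.093+.082*sn-.0045*c]
    P=w(q,[[l[0],-.064,l[1]],[l[0],.064,l[1]]]);cv2.polylines(o,[np.round(proj(p,P)*4+1.5).astype(np.int32)],False,(0,255,255),1)
    x,y=(proj(p,w(q,[0,0.01,.11]))[0]*4).astype(int);out.append(o[y-240:y+240,x-200:x+200])
cv2.imwrite("pics/c8.png",np.hstack(out))
E
```

```text
t 13.15 pos [ 0.613  -0.1869  0.1271] F [-0.47  0.3  -0.07] open 0.0004
shift in current tool [ 0.0009 -0.0006 -0.0007] in target tool [ 0.0009 -0.0006 -0.0007] rotvec [ 0.0021  0.0028 -0.0013]
```

View pics/c8.png

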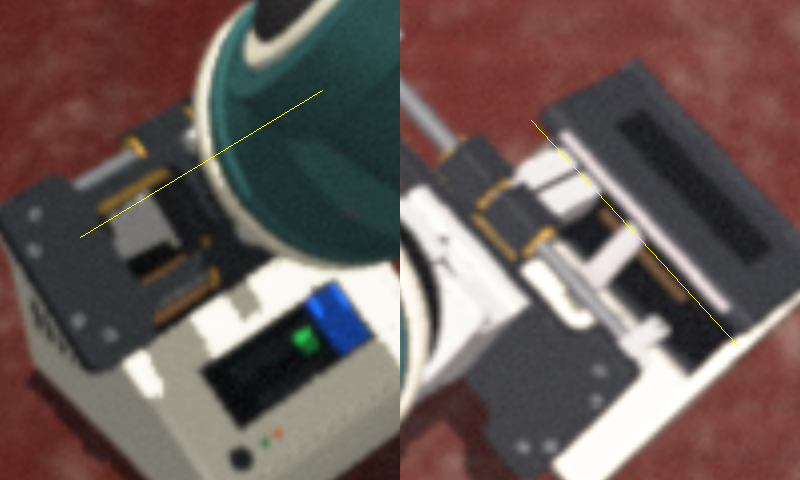

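The cover is riding up on the fingertip (top view, fingers at (560,180) under the lip band). The lock is still at the right with green showing. I'll continue the swing.

Call:
jog_arm([
  {"dx": -0.0076,"dy": 0,"dz": 0,"wx": 0,"wy": 0,"wz": 0,"fingers": 0},
  {"dx": -0.006,"dy": 0,"dz": 0,"wx": 0,"wy": 0,"wz": 0,"fingers": 0},
  {"dx": -0.006,"dy": 0,"dz": 0.0006,"wx": 0,"wy": 0,"wz": 0,"fingers": 0},
  {"dx": -0.006,"dy": 0,"dz": 0.0012,"wx": 0,"wy": 0,"wz": 0,"fingers": 0},
  {"dx": -0.0057,"dy": 0,"dz": 0.0018,"wx": 0,"wy": 0,"wz": 0,"fingers": 0},
  {"dx": -0.0028,"dy": 0,"dz": 0.0012,"wx": 0,"wy": 0,"wz": 0,"fingers": 0},
  {"dx": -0.0028,"dy": 0,"dz": 0.0012,"wx": 0,"wy": 0,"wz": 0,"fingers": 0},
  {"dx": -0.0027,"dy": 0,"dz": 0.0015,"wx": 0,"wy": 0,"wz": 0,"fingers": 0},
  {"dx": -0.0027,"dy": 0,"dz": 0.0015,"wx": 0,"wy": 0,"wz": 0,"fingers": 0},
  {"dx": -0.0025,"dy": 0,"dz": 0.0017,"wx": 0,"wy": 0,"wz": 0,"fingers": 0},
  {"dx": -0.0025,"dy": 0,"dz": 0.0017,"wx": 0,"wy": 0,"wz": 0,"fingers": 0},
  {"dx": -0.0023,"dy": 0,"dz": 0.002,"wx": 0,"wy": 0,"wz": 0,"fingers": 0},
  {"dx": -0.0023,"dy": 0,"dz": 0.002,"wx": 0,"wy": 0,"wz": 0,"fingers": 0},
  {"dx": -0.0021,"dy": 0,"dz": 0.0021,"wx": 0,"wy": 0,"wz": 0,"fingers": 0},
  {"dx": -0.0021,"dy": 0,"dz": 0.0021,"wx": 0,"wy": 0,"wz": 0,"fingers": 0},
  {"dx": 0,"dy": 0,"dz": 0,"wx": 0,"wy": 0,"wz": 0,"fingers": 0},
])

```text
t: 15.25
ee_pos: [0.6505, -0.2279, 0.1468]
ee_rot: [0.379, 0.859, -0.137, 0.314]
force: [-0.1, -0.3, 0.1]
opening: 0.0007
```

```bash
python3 - <<'E'
from h import *
q=np.load("pose.npy");s=ctrl.state();T=tool(q,40)
rel(w(q,tip(1.8,.022))[0],T);print(s["force"],s["qpos"].round(2))
out=[]
for n in("side","top"):
    p=snapshot(n);o=cv2.resize(p["pixels"],None,fx=4,fy=4)
    for th in(1.57,1.87):
        c,sn=np.cos(th),np.sin(th);l=[.066-.082*c-.0045*sn,.093+.082*sn-.0045*c]
        P=w(q,[[l[0],-.064,l[1]],[l[0],.064,l[1]]]);cv2.polylines(o,[np.round(proj(p,P)*4+1.5).astype(np.int32)],False,(0,255,255),1)
    x,y=(proj(p,w(q,[0.03,0.01,.11]))[0]*4).astype(int);out.append(o[y-240:y+240,x-200:x+200])
cv2.imwrite("pics/c9.png",np.hstack(out))
E
```

```text
t 15.25 pos [ 0.6505 -0.2279  0.1468] F [-0.13 -0.25  0.06] open 0.0007
shift in current tool [ 0.0004 -0.0007 -0.001 ] in target tool [ 0.0004 -0.0007 -0.001 ] rotvec [ 0.0021  0.0019 -0.0005]
[-0.1311566  -0.25350863  0.05512403] [ 0.45  0.44 -0.45  2.    1.37  0.65 -0.3 ]
```

View pics/c9.png

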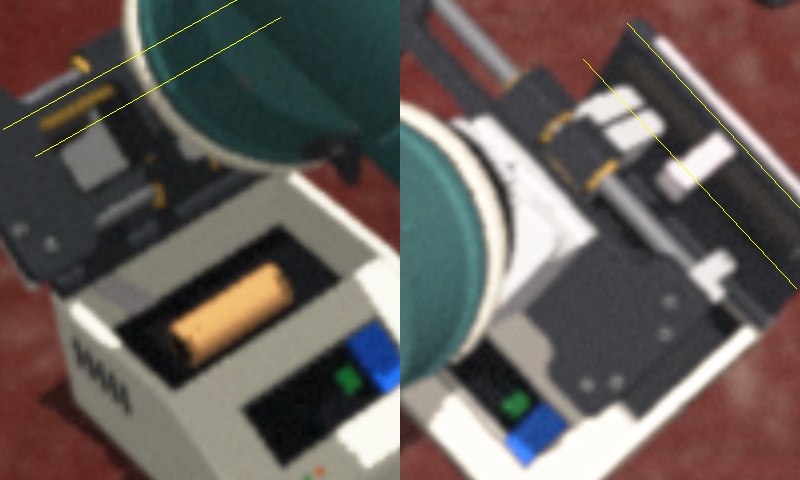

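The cover is over at its back stop (lip on the 1.87 line) and the force is nil. I'll back away along the fingers.

Call:
jog_arm([
  {"dx": 0.003,"dy": 0,"dz": -0.01,"wx": 0,"wy": 0,"wz": 0,"fingers": 0},
  {"dx": 0.003,"dy": 0,"dz": -0.02,"wx": 0,"wy": 0,"wz": 0,"fingers": 0},
  {"dx": 0,"dy": 0,"dz": -0.03,"wx": 0,"wy": 0,"wz": 0,"fingers": 0},
  {"dx": 0,"dy": 0,"dz": -0.04,"wx": 0,"wy": 0,"wz": 0,"fingers": 0},
  {"dx": 0,"dy": 0,"dz": -0.04,"wx": 0,"wy": 0,"wz": 0,"fingers": 0},
  {"dx": 0,"dy": 0.02,"dz": -0.03,"wx": 0,"wy": 0,"wz": 0,"fingers": 0},
  {"dx": 0,"dy": 0.03,"dz": -0.02,"wx": 0,"wy": 0,"wz": 0,"fingers": 0},
  {"dx": 0,"dy": 0.03,"dz": 0,"wx": 0,"wy": 0,"wz": 0,"fingers": 0},
  {"dx": 0,"dy": 0,"dz": 0,"wx": 0,"wy": 0,"wz": 0,"fingers": 0},
])

```text
t: 16.48
ee_pos: [0.6241, -0.0779, 0.2886]
ee_rot: [0.378, 0.86, -0.137, 0.314]
force: [0.1, -0.6, 0.5]
opening: 0.0004
```

```bash
python3 - <<'E'
from h import *
s=ctrl.state();print(s["t"],s["ee_pos"].round(3),s["force"].round(2))
ims=[]
for n in("side","top"):
    p=snapshot(n);ims.append(p["pixels"])
    for t in("roll_center","tin_center"):print(n,t,[(np.round(d["point"],4).tolist(),round(d["score"],2)) for d in search_frame(p,t)[:1]])
cv2.imwrite("pics/c10.png",np.hstack([cv2.resize(i[80:400,120:520],(400,320),) for i in ims]))
E
```

```text
16.475 [ 0.624 -0.078  0.289] [ 0.09 -0.55  0.46]
side roll_center [([0.4346, 0.002, 0.0554], 0.7)]
side tin_center [([0.3827, -0.3025, 0.0344], 0.75)]
top roll_center [([0.4303, -0.0141, 0.0571], 0.83)]
top tin_center [([0.3877, -0.3173, 0.0327], 0.91)]
```

View pics/c10.png

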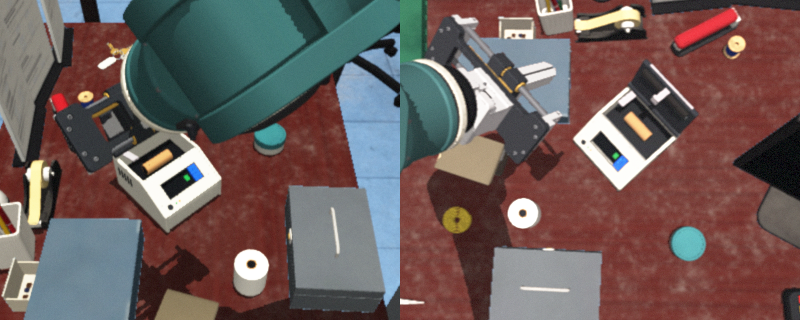

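The cover stands open on its own at (670,85), the lock is at the right with green showing, the roll and tin haven't moved, and the arm is clear. I'm handing in the job.

```bash
python3 -c "
from plant import ctrl
print(ctrl.job_done(),ctrl.state()['t'])"
```

```text
the job is handed in; nothing more can be done
the job is handed in; nothing more can be done
```

The printer is open: the lock is at the right end of its slot and the cover stays open by itself. I handed the job in shortly after t = 16.5 s of the 48 s limit.

- **Lock:** I pushed it across with the shut fingertips until it met its end stop at about 10 N. The cover had already sprung ajar by then. The last picture shows the lock at the right with the green mark visible.
- **Cover:** I lifted it beside the hook and swung it back. It came to rest at the 1.87 rad stop, with no force on the tool. It was still open in a picture taken after the arm had backed away, with the arm touching nothing.
- **Roll and tin:** The detected positions before and after agree within about 4 mm, which is the detector's own accuracy.

Two checks disagreed with my estimates:

- **Lock stop:** The fingertip travelled about 7 mm further than I predicted before the lock stopped, probably because the fingertips are narrower than I assumed. I relied on the force rise and the green mark instead.
- **Tip position:** In one side view the fingertips appeared several mm away from where I predicted, but the top view agreed within about 2 mm.

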